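Restart the magnetic finisher: dial to zero, start, four clicks up

TASK

The small magnetic finisher on the bench only starts from zero: with the fingertips alone, push its speed dial's pointer back anticlockwise, click by click, to the zero stop, and once it clicks home there, press the green start button fully in. Then push the dial clockwise four clicks, to the fourth white dot, and leave it standing in that click with the hand clear. Do not pinch the dial or force it against its stop, press the green button only while the dial is at zero, leave the red stop button alone, and do not disturb the tools lying around.

Things in the scene. Friction and masses are not known exactly. Their poses are not given: they have to be found in the camera images.
- finisher: grey bench-top machine, 260 (x) x 200 (y) x 75 mm, fixed to the bench; origin: centre of its underside, z up. Its front half (local x -130 to 0 mm) slopes up from 40 to 75 mm height and carries the black control panel; on the flat rear half stands a fixed clear tub with a black lid, 106 mm wide, top 116 mm above the bench, centre at local x +68 mm
- panel: sloping black control panel, 118 x 186 mm, tipped 15 degrees to the front; origin at its centre; x runs up the slope, y to the left, z out of the panel at right angles; its surface is at z = 2 mm. In this frame (mm): dial axis at x 0, y -42; green start button x +26, y +63; red stop button x -26, y +63
- dial (a joint): turn of the speed dial, rad, seen looking down on the panel: 0 = pointer at the open ring (zero stop), grows clockwise to 3.665 (stop at the seventh dot). One click is 0.5236, so four clicks from zero = 2.094. A spring plunger holds it in each click: about 0.075 N m to leave one, falling to none at the half-way crest, whence it snaps on to the next click and stays
- dial_axis (a point): point on the dial's axis at the top of its grip bar, 26 mm above the panel surface; its x axis points along the pointer, z out of the panel
- dial_nose (a point): tip of the pointer end of the dial's grip bar, 13.5 mm above the panel surface, 33 mm from the axis; moves with the dial. The black dial has a round skirt 48 mm wide, 6 mm high, and on it a straight bar 13 mm wide, from 33 mm ahead of the axis (white line) to 14 mm behind, top 26 mm above the panel surface; all round the bar there is room for a fingertip above the skirt
- start (a joint): travel of the green start button, m: 0 = out, 0.005 = fully in; springs back when released; about 1.5 N to begin, 5 N fully in
- start_top (a point): centre of the green button's top, 23 mm wide, 13 mm above the panel surface when out; it moves in along -z of the panel
- stop (a joint): travel of the red stop button, m: 0 = out, 0.005 = fully in; same size and spring as the green one
- stop_top (a point): centre of the red button's top, 52 mm in front of the green one
- hook_tool: loose bent key with a flat black plastic grip, 32 x 83 x 6 mm, lying left of the machine; origin at the centre of the underside
- tweezers: loose steel tweezers, 16 x 170 x 8 mm, lying right of the machine; origin at the centre of the underside
- card_tube: loose cardboard tube standing upright left of the machine, 31 mm wide, 110 mm high; origin at the centre of the underside
- scale_zero (a point): the zero mark, an open white ring on the panel 42.5 mm from the dial's axis, 105 degrees anticlockwise from the panel's x direction; seven white dots that grow in size follow it clockwise, one every 30 degrees
- scale_four (a point): the fourth white dot of the scale, 15 degrees clockwise from the panel's x direction as seen from the dial's axis; fixed to the panel
- tweezers_fine: second loose steel tweezers, 20 x 150 x 8 mm, lying right of the first; origin at the centre of the underside
Things that resemble listed ones, but are neither listed nor needed, are in the scene too. There is more than one size of the card_tube; the one meant has the size given above.

How it is judged (in metres and radians):
On the way, in this order (a step that is already met when the one before it is completed fails the run):
1. the dial has clicked home at the zero stop (value of joint dial below 0.12 rad), for 0.2 s.
2. the green start button is pressed fully in while the dial stands at zero (value of joint start above 0.004 m and value of joint dial below 0.12 rad), for 0.05 s.
3. the dial stands in the fourth click (value of joint dial between 1.974 and 2.214 rad and value of joint start below 0.0015 m), for 0.3 s.
At the end, for the whole second after the job is handed in: The dial rests in the fourth click from zero (2.094 rad, within 0.12), both buttons are out (under 1.5 mm), and the four loose things lie within 20 mm of where they were, the tube upright (all of step 3 and value of joint stop below 0.0015 m and velocity of joint dial between -0.1 and 0.1 rad/s and distance of each of hook_tool, tweezers, card_tube, tweezers_fine from where it was at the start of the episode below 0.02 m and angle between card_tube's own z axis and vertical below 0.3 rad); the robot touches nothing.
It fails at once if the green button is pressed while the dial is off zero (value of joint start above 0.002 m and value of joint dial above 0.2 rad).
It fails at once if the red stop button is pressed (value of joint stop above 0.002 m).
It fails at once if the dial is pinched: both sides of its grip bar are pressed at once (contact force between the fingers and bar_left_side above 1 N and contact force between the fingers and bar_right_side above 1 N).
It fails at once if the dial is forced (pushed with more than 40 N) (contact force between any of the fingers, the arm and dial above 40 N).
It fails at once if a tool is disturbed (distance of any of hook_tool, tweezers, card_tube, tweezers_fine from where it was at the start of the episode above 0.02 m).
It also fails if it takes over 58 s, if anything falls off the work surface, if the arm or the gripper's body presses on something with over 40 N, if the wrist force passes 120 N, or if a joint passes its speed limit or range.

ROBOT

A 6-joint arm with a two-finger parallel gripper is mounted at the origin on a cart in front of the work surface, level with it; the furniture and walls round the work are solid. World frame = base frame: x ahead of the robot, y to its left, z up, the work surface at z = 0. Lengths are in m, angles in degrees, forces in N, time in s.
With the tool pointing down it reaches from about 0.4 to 0.825 m from the base axis. Payload 7 kg.
Tool frame: the origin (TCP) lies at the very end of the fingers, on their centre line; the grasp point (between the pads) lies 19 mm behind it (ctrl.grip_depth is the distance from the TCP to the grasp point, in m); z points along the fingers, y is the line along which they close (so a half turn about z gives the same grasp; the last joint's range is limited). The gripper opens to 88 mm and grips with 3 to 60 N. Pads are 19 mm wide; open, the fingers measure 130 mm over their backs; the gripper's body (78 mm by 193 mm) begins 47 mm behind the grasp point.
Start: joints at [-54.597, 20.546, 0.682, 0, -70.136, -16.507], TCP at [0.219, -0.639, 0.227] pointing down, gripper open.
Joint ranges: [-176.03, 176.03], [-82.01, 121.73], [-58.28, 71.71], [-173.87, 95.51], [-174.79, -0.11], [-173.66, 173.66]. Speed limits (degrees/s): [136.94, 136.94, 172.46, 180, 180, 180].

INTERFACE

Orientations are given as [roll, pitch, yaw] about the fixed x, y, z axes, in that order (R = Rz(yaw) Ry(pitch) Rx(roll)).
In Python, from plant import get_obs, eyes, ctrl, spotter gives the robot as it stands.
- The arm moves only by the shell command python3 -m crank 'ROWS'. ROWS is JSON, one flat list of numbers, 7 for each row, row after row: the turn, a rotation vector about the tool's x, y, z in rad, then the shift along the tool's x, y, z in mm, then the opening, from 0 (shut) to 1 (fully open). A call has 1 to 5 rows; each row shifts and turns the commanded pose from where the row before left it, along the tool's axes as they then stand; what a row does not reach is not made up. A row lasts 1/8 s, in which the tool goes at most 62.5 mm and 10.7 degrees, less where a joint would pass 70% of its speed; a pose out of reach is approached as far as the arm can. A call is refused whole if a number of a shift passes 62.5 or a number of a turn 0.188, either way. A call with a gripper value outside its range is refused whole. The fingers move at their own pace and stop on an object; the grip force is fixed at half the most. Time passes only in rows, so rows that do not move let the fingers close. It gives the time, the measured TCP pose, the force, the opening and the grip force at its end, in the units of the state.
- get_obs(): the state, without advancing time (a new reading comes with each control period).
- eyes.snapshot(name): name is "scene" or "top" or "wrist"; returns the picture (420x560x3 uint8, blue, green, red); there is no depth.
- eyes.camera_model(name): a dict with "fx", "fy", "cx", "cy" (pixels), "extrinsics" (4x4, takes a point from camera to world coordinates). Camera axes: x right, y down, z forward; pixel columns grow to the right and rows downward; lengths in m; the calibration is good to about 2 mm. A picture is of the moment at which its call begins: read the wrist's pose just before it. camera_model takes no time and is no camera call; for the wrist camera it gives the pose at the moment of the call.
- ctrl.close_job(): hands the job in; it is judged then, once.
Trained networks look in the newest picture that a camera, given by its name, has taken for a name from the list of things; names that differ only in an ending like _2 or _b are one class to them, and where a whole thing is asked for, a point or a joint stands for the part that bears it (a point fixed in the world has none). Each returns a list of dicts, best first, with "p" (0 to 1); they miss things now and then, are a little off and sometimes report something else, mostly with a low value. They report only what shows in the picture. A call takes as long as a camera call. They do not tell look-alikes from the thing itself.
- spotter.outline_of(camera, target): "region" (420x560 bool, what is visible of it) and "rect" ([left, top, width, height] in pixels, round what is visible of it).
- spotter.place_of(camera, target): "location" ([column, row] in pixels: a listed point, or the origin of a listed thing).
The state is a dict: "clock": time; "joint_pos": joint angles; "qvel": joint speeds; "tau": joint torques, N m; "tool_pos": TCP position; "orientation": TCP orientation; "force": force on the tool from outside, world axes, zero at the start; "moment": the same for the moment, N m; "opening": finger opening in m; "gripper_force": force on a finger pad.
Only numpy, scipy, OpenCV 4.12 (cv2) and the standard library are available. Lean on these libraries where they do the work, as an engineer would, in place of code of your own. Each camera call takes 0.05 s, during which the arm holds its last target. There are 200 camera calls.

## Working session

There is one attempt and no reset: what is moved stays moved. The work goes in short steps, Python scripts to look and compute and a shell command to move; the robot and the scene stay as the last step left them, time stands still between calls to the robot, and variables do not carry over. Pictures are saved under pics/ and viewed, at most 10 in all, crops included, and the job is handed in when it is done.

```bash
mkdir -p pics; ls
python3 - <<'E'
from plant import get_obs, eyes, ctrl, spotter
import cv2
o=get_obs();print(o['clock'],o['tool_pos'],o['orientation'],o['opening'])
for c in ['scene','top']:
    im=eyes.snapshot(c);cv2.imwrite(f'pics/{c}0.png',im)
    m=eyes.camera_model(c);print(c,m['fx'],m['cx'],m['cy'],m['extrinsics'])
    for t in ['dial_axis','dial_nose','start_top','stop_top','scale_zero','scale_four','panel','finisher','card_tube','hook_tool','tweezers']:
        print(t,[(r['location'],round(r['p'],2)) for r in spotter.place_of(c,t)][:3])
E
```

```text
pics
0.0 [ 0.21841021 -0.63816703  0.22560884] [ 1.79904914e+02 -7.60636385e-03 -1.61111996e+02] 0.08756012581381505
scene 436.7727962070197 279.6233255068423 213.11717434015586 [[-0.54524804 -0.65250446  0.52625327  0.12329357]
 [-0.83826945  0.42664775 -0.33952324  0.40046049]
 [-0.00298435 -0.62626642 -0.77960341  0.74646031]
 [ 0.          0.          0.          1.        ]]
dial_axis [([322.7, 243.7], 0.76)]
dial_nose [([323.8, 231.0], 0.7), ([289.1, 285.9], 0.15)]
start_top [([305.3, 258.0], 0.65), ([269.4, 265.1], 0.62)]
stop_top [([288.6, 286.9], 0.42)]
scale_zero [([308.2, 263.9], 0.64)]
scale_four [([312.1, 231.3], 0.83)]
panel [([304.6, 259.3], 0.95)]
finisher [([281.8, 255.8], 0.61)]
card_tube [([174.2, 269.5], 0.86), ([146.2, 294.1], 0.7), ([304.9, 257.3], 0.19)]
hook_tool [([237.5, 326.1], 0.81)]
tweezers [([355.0, 238.9], 0.83)]
top 522.3091149852401 268.81257165980486 210.03213847961464 [[-0.01990393 -0.99592225  0.0879926   0.46199469]
 [-0.99978514  0.02033585  0.00401474  0.12229788]
 [-0.00578778 -0.08789379 -0.99611304  1.31787948]
 [ 0.          0.          0.          1.        ]]
dial_axis [([286.4, 251.9], 0.87)]
dial_nose [([300.5, 241.0], 0.54)]
start_top [([245.8, 247.5], 0.62)]
stop_top [([351.0, 228.8], 0.56), ([245.6, 267.7], 0.44)]
scale_zero [([273.1, 255.6], 0.63)]
scale_four [([288.3, 250.6], 0.65), ([291.9, 231.5], 0.61)]
panel [([272.1, 250.2], 0.75)]
finisher [([264.0, 225.5], 0.93)]
card_tube [([159.6, 200.1], 0.65), ([192.8, 193.3], 0.63), ([262.9, 226.6], 0.55)]
hook_tool [([213.5, 261.5], 0.56)]
tweezers [([192.0, 194.0], 0.65), ([327.2, 247.3], 0.61)]
```

Run:
```python
import cv2
a=cv2.imread('pics/scene0.png')[150:360,100:400];b=cv2.imread('pics/top0.png')[150:300,150:380]
cv2.imwrite('pics/c1.png',cv2.resize(a,None,fx=2.6,fy=2.6,interpolation=3));cv2.imwrite('pics/c2.png',cv2.resize(b,None,fx=3.4,fy=3.4,interpolation=3))
```

```text
(no output)
```

View pics/c1.png

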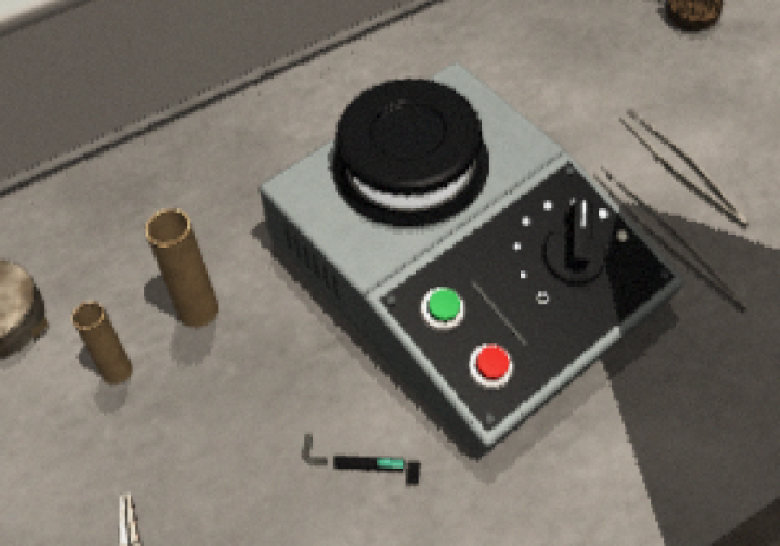

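View pics/c2.png

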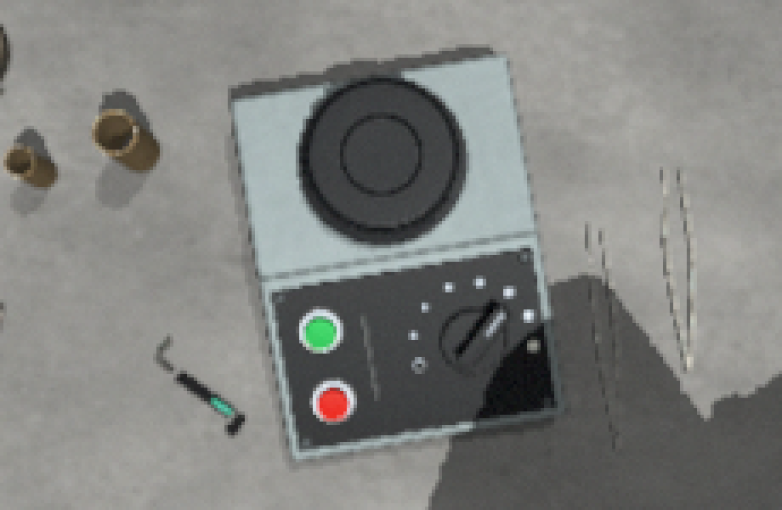

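The crops show the green button at top-image (244,247), the red at (248,268), the ring at (273,257) and the dial pointer near dot 5. There are two cardboard tubes on the left and two tweezers on the right, and I touch none of them. Next I fit the machine pose.

```bash
cat > h.py <<'E'
import numpy as np
from scipy.spatial.transform import Rotation as R
from scipy.optimize import least_squares
from plant import get_obs, eyes, ctrl, spotter
def proj(m,P):
    T=np.linalg.inv(m['extrinsics']);q=np.atleast_2d(P)@T[:3,:3].T+T[:3,3]
    return np.c_[m['fx']*q[:,0]/q[:,2]+m['cx'],m['fy']*q[:,1]/q[:,2]+m['cy']]
def panel(p):  # p=x,y,yaw of finisher
    Rp=R.from_euler('z',p[2])*R.from_euler('y',-15,degrees=True)
    o=np.array([p[0],p[1],0])+R.from_euler('z',p[2]).apply([-.065,0,.0575])
    return Rp,o
def P2W(p,mm): Rp,o=panel(p); return o+Rp.apply(np.array(mm)/1000.)
def ring(k,r=42.5,z=2.):
    a=np.radians(105-30*np.array(k,float)); return np.array([r*np.cos(a),-42+r*np.sin(a),z+0*a]).T
GREEN=[26,63,15.];RED=[-26,63,15.]
E
python3 - <<'E'
from h import *
top=np.array([[321,331],[334,402],[419,365],[414,335],[425,307],[448,287],[479,281],[509,292],[528,316],[532,345]])/3.4+150
sc=np.array([[444,304],[491,361],[543,297],[523,274],[517,246],[526,221],[547,205],[602,213],[622,236]])/2.6+[100,150]
ot=np.vstack([GREEN,RED,ring(range(8))]);os=np.vstack([GREEN,RED,ring([0,1,2,3,4,6,7])])
mt,ms=eyes.camera_model('top'),eyes.camera_model('scene')
f=lambda p:np.r_[(proj(mt,P2W(p,ot))-top).ravel(),(proj(ms,P2W(p,os))-sc).ravel()]
s=least_squares(f,[.45,.1,0]);p=s.x
print(p,np.degrees(p[2]));print(s.fun.reshape(-1,2).round(1).tolist())
np.save('p.npy',p)
for n,q in [('axis',[0,-42,28]),('green',GREEN),('red',RED)]:print(n,P2W(p,q))
# candidate nose directions: bar top white line end projected
for k in range(3,8):
    print(k,((proj(mt,P2W(p,ring(k,33,28)))-150)*3.4).round(),((proj(ms,P2W(p,ring(k,33,28)))-[100,150])*2.6).round())
print(((proj(mt,P2W(p,[0,-42,28]))-150)*3.4).round(),((proj(ms,P2W(p,[0,-42,28]))-[100,150])*2.6).round())
Rp,o=panel(p);print('panel z',Rp.apply([0,0,1]))
for yaw in (0,180): print(((Rp*R.from_euler('z',yaw,degrees=True)*R.from_euler('x',180,degrees=True)).as_euler('xyz',degrees=True)))
E
```

```text
[0.53380034 0.13230076 0.14158845] 8.112420853400971
[[-0.7, 1.0], [-0.9, 1.1], [-0.7, 0.2], [-0.6, 0.2], [-0.6, 0.1], [-0.2, 0.2], [-0.2, 0.5], [-0.5, 0.4], [-0.4, 0.3], [-0.2, 0.6], [0.1, -1.3], [0.7, -0.7], [-0.2, -0.4], [-0.2, -0.5], [-0.1, -0.6], [-0.0, -0.7], [0.2, -0.6], [0.4, -0.5], [0.3, -0.9]]
axis [0.46820324 0.08052587 0.08454592]
green [0.48157981 0.18849394 0.07871818]
red [0.4318543  0.18140595 0.06525959]
3 [[455. 308.]] [[545. 212.]]
4 [[480. 304.]] [[562. 199.]]
5 [[503. 313.]] [[584. 197.]]
6 [[518. 331.]] [[606. 206.]]
7 [[522. 355.]] [[622. 224.]]
[[474. 351.]] [[583. 239.]]
panel z [-0.25622907 -0.03652347  0.96592583]
[180.         -15.           8.11242085]
[ 180.           15.         -171.88757915]
```

```bash
cat >> h.py <<'E'
import os,cv2
p=np.load('p.npy') if os.path.exists('p.npy') else None
def now():  # TCP in panel mm, orientation error rotvec in tool frame
    o=get_obs();Rp,po=panel(p)
    q=Rp.inv().apply(np.array(o['tool_pos'])-po)*1000
    Rt=Rp*R.from_euler('x',180,degrees=True)*R.from_euler('z',180,degrees=True)
    Rc=R.from_euler('xyz',o['orientation'],degrees=True)
    print('t',round(o['clock'],2),'panel mm',q.round(1),'force panel',Rp.inv().apply(o['force']).round(1),'rot todo',(Rc.inv()*Rt).as_rotvec().round(3),'open',round(o['opening'],4))
    return q
def center(phi,s,side,hx=9.5,hy=21.,tip=None):
    # blob centre rel. dial axis, touching bar at phi deg; side=-1 blob on cw side (push ccw), +1 ccw side
    a=np.radians(phi);u=np.array([np.cos(a),np.sin(a)]);n=side*np.array([-np.sin(a),np.cos(a)])
    bar=np.array([x*u+y*n for x,y in[(-14,-6.5),(33,-6.5),(33,6.5),(-14,6.5)]],np.float32)
    lo,hi=0.,60.
    for _ in range(30):
        d=(lo+hi)/2;c=s*u+d*n
        b=np.array([c+[i*hx,j*hy] for i,j in[(-1,-1),(1,-1),(1,1),(-1,1)]],np.float32)
        if cv2.intersectConvexConvex(bar,b)[0]>1e-3: lo=d
        else: hi=d
    return s*u+hi*n
E
python3 - <<'E'
from h import *
now();o=get_obs()
Rp,po=panel(p)
for s,side,phs in [(None,-1,[-55,-45,-35,-25,-15,-5,5,15,25,35,45,55,65,75,85,90,95]),(None,1,[115,105,95,85,75,65,55,45,35,25,15,5,0,-5])]:
    prev=None
    for f in phs:
        ss=np.interp(f,[-50,-10,20,60,90],[18,18,32,30,37]) if side<0 else np.interp(f,[-10,0,10,60,90,110],[36,34,22,36,38,38])
        c=center(f,ss,side)+[0,-42]
        print(f,c.round(1),'' if prev is None else ('tool dx,dy',round(-(c-prev)[0],1),round((c-prev)[1],1)));prev=c
E
```

```text
t 1.2 panel mm [-300.  -718.7  255.4] force panel [ 0.1 -0.1  0.1] rot todo [ 0.025 -0.261  0.187] open 0.0874
-55 [-11.2 -71.8] 
-45 [ -7.1 -74.6] ('tool dx,dy', np.float64(-4.1), np.float64(-2.7))
-35 [ -2.  -76.2] ('tool dx,dy', np.float64(-5.1), np.float64(-1.6))
-25 [  3.8 -76.4] ('tool dx,dy', np.float64(-5.8), np.float64(-0.2))
-15 [  9.8 -74.9] ('tool dx,dy', np.float64(-6.0), np.float64(1.5))
-5 [ 17.8 -71.9] ('tool dx,dy', np.float64(-8.0), np.float64(3.0))
5 [ 27.4 -67.9] ('tool dx,dy', np.float64(-9.6), np.float64(4.0))
15 [ 36.2 -62.5] ('tool dx,dy', np.float64(-8.9), np.float64(5.4))
25 [ 41.3 -55.3] ('tool dx,dy', np.float64(-5.0), np.float64(7.2))
35 [ 40.2 -45. ] ('tool dx,dy', np.float64(1.0), np.float64(10.4))
45 [ 37.4 -35.9] ('tool dx,dy', np.float64(2.8), np.float64(9.1))
55 [ 33.7 -28.7] ('tool dx,dy', np.float64(3.7), np.float64(7.2))
65 [ 29.3 -21.3] ('tool dx,dy', np.float64(4.4), np.float64(7.4))
75 [ 24.3 -13.8] ('tool dx,dy', np.float64(5.0), np.float64(7.5))
85 [18.8 -7.7] ('tool dx,dy', np.float64(5.5), np.float64(6.2))
90 [16. -5.] ('tool dx,dy', np.fl
[... 275 characters left out ...]
y', np.float64(-4.4), np.float64(2.6))
75 [-10.8  -0.8] ('tool dx,dy', np.float64(-3.6), np.float64(2.1))
65 [-6.4  1.1] ('tool dx,dy', np.float64(-4.4), np.float64(1.9))
55 [-1.7  1.4] ('tool dx,dy', np.float64(-4.7), np.float64(0.4))
45 [2.7 0.3] ('tool dx,dy', np.float64(-4.4), np.float64(-1.1))
35 [ 7.1 -1.5] ('tool dx,dy', np.float64(-4.4), np.float64(-1.8))
25 [11.3 -4.2] ('tool dx,dy', np.float64(-4.2), np.float64(-2.7))
15 [15.  -7.7] ('tool dx,dy', np.float64(-3.8), np.float64(-3.5))
5 [ 25.5 -11.7] ('tool dx,dy', np.float64(-10.4), np.float64(-3.9))
0 [ 34.  -14.5] ('tool dx,dy', np.float64(-8.5), np.float64(-2.8))
-5 [ 37.3 -16.9] ('tool dx,dy', np.float64(-3.3), np.float64(-2.4))
```

```bash
python3 -m crank '[0.012,-0.13,0.094,0,0,0,0, 0.012,-0.13,0.094,0,0,0,0, 0,0,0,-24,53,0,0, 0,0,0,-24,53,0,0, 0,0,0,-24,53,0,0]' && python3 -m crank '[0,0,0,-24,53,0,0, 0,0,0,-24,53,0,0, 0,0,0,-24,53,0,0, 0,0,0,-24,53,0,0, 0,0,0,-24,53,0,0]'; python3 -c "
from h import *
now()"
```

```text
clock: 1.82
tool_pos: [0.265, -0.4702, 0.2452]
orientation: [180.0, 14.9, -172.0]
force: [1.5, 0.9, 1.1]
opening: 0.0434
gripper_force: 0.0
clock: 2.45
tool_pos: [0.3426, -0.1924, 0.2771]
orientation: [180.0, 15.1, -172.0]
force: [1.2, 0.8, 0.3]
opening: 0.0005
gripper_force: 0.0
t 2.45 panel mm [-107.4 -294.5  256.1] force panel [ 1.3  0.6 -0.1] rot todo [-0.     0.001 -0.002] open 0.0005
```

```bash
python3 -m crank '[0,0,0,-22,53,20,0, 0,0,0,-22,53,20,0, 0,0,0,-22,53,20,0, 0,0,0,-22,51,20,0, 0,0,0,0,0,40,0]' && python3 -m crank '[0,0,0,0,0,40,0, 0,0,0,0,0,20,0, 0,0,0,0,0,0,0]'
python3 - <<'E'
from h import *
now()
for c in ['scene','wrist']: cv2.imwrite(f'pics/{c}1.png',eyes.snapshot(c))
a=cv2.imread('pics/scene1.png')[150:360,200:400];b=cv2.imread('pics/wrist1.png')
cv2.imwrite('pics/d1.png',np.hstack([cv2.resize(a,(380,400)),cv2.resize(b,(420,315+85))]))
E
```

```text
clock: 3.08
tool_pos: [0.4288, 0.0314, 0.1857]
orientation: [179.8, 15.2, -171.5]
force: [0.6, 0.3, -1.2]
opening: 0.0006
gripper_force: 0.0
clock: 3.45
tool_pos: [0.4412, 0.0277, 0.1249]
orientation: [-179.9, 14.7, -171.9]
force: [0.4, -0.3, 1.9]
opening: 0.0006
gripper_force: 0.0
t 3.45 panel mm [-22.6 -90.5  75.8] force panel [ 0.8 -0.3  1.7] rot todo [-0.001 -0.005 -0.001] open 0.0006
```

View pics/d1.png

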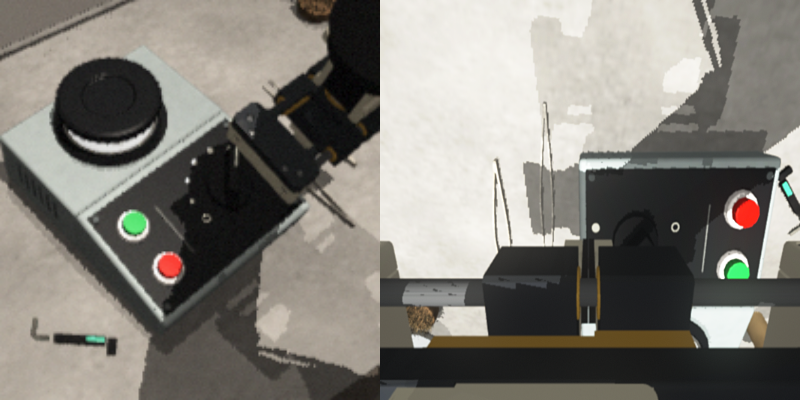

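The left half shows the closed gripper just right of the dial. The wrist half shows narrow fingertips at about (588,245) ahead of wider black blocks. I'll enlarge the tips to get their size.

Run:
```python
from h import *
b=cv2.imread('pics/wrist1.png')[225:375,60:260]
cv2.imwrite('pics/d2.png',cv2.resize(np.clip(b*1.6+25,0,255).astype('uint8'),None,fx=4,fy=4,interpolation=3))
m=eyes.camera_model('wrist');o=get_obs();Rc=R.from_euler('xyz',o['orientation'],degrees=True)
for q in [(-9.5,-21,0),(9.5,-21,0),(9.5,21,0),(-9.5,21,0),(-9.5,-10,0),(-9.5,10,0),(-9.5,-21,-30),(-9.5,21,-30)]:
    print(q,((proj(m,np.array(o['tool_pos'])+Rc.apply(np.array(q)/1000))-[60,225])*4).round())
```

```text
(-9.5, -21, 0) [[730. 234.]]
(9.5, -21, 0) [[725. 106.]]
(9.5, 21, 0) [[1043.  106.]]
(-9.5, 21, 0) [[1038.  234.]]
(-9.5, -10, 0) [[811. 234.]]
(-9.5, 10, 0) [[957. 234.]]
(-9.5, -21, -30) [[703. 366.]]
(-9.5, 21, -30) [[1070.  366.]]
```

View pics/d2.png

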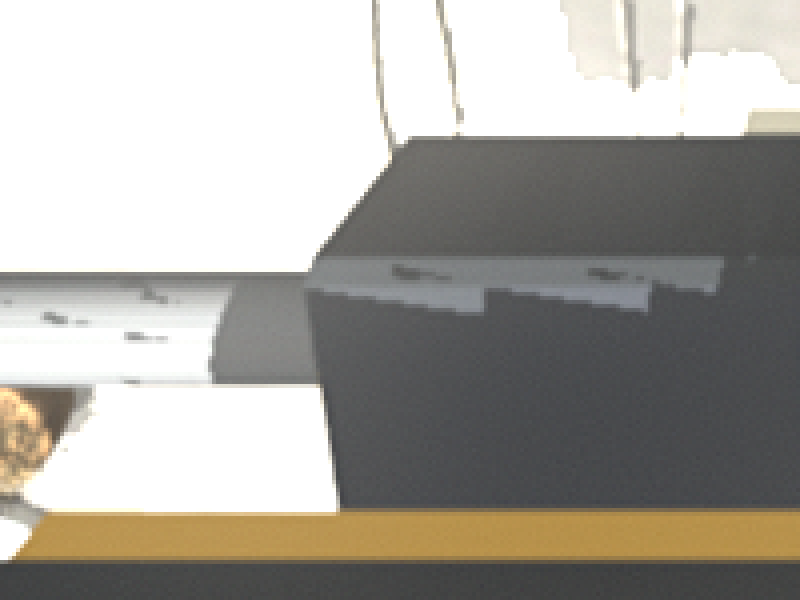

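Run:
```python
from h import *
b=cv2.imread('pics/wrist1.png')[235:365,210:350]
cv2.imwrite('pics/d3.png',cv2.resize(np.clip(b*1.8+20.,0,255).astype('uint8'),None,fx=4.5,fy=4.5,interpolation=3))
```

```text
(no output)
```

View pics/d3.png

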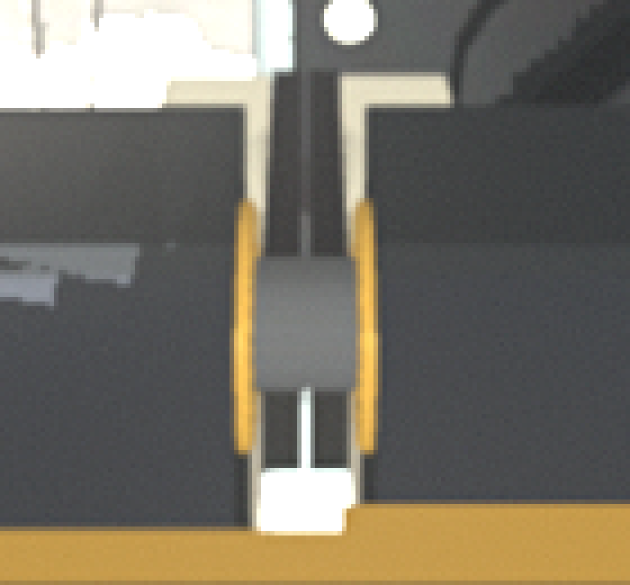

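The tips are about 34 mm across the closing direction (y) and 19 mm the other way, so I recompute the path with a half-width of 17 mm and go down beside the bar.

```bash
python3 -m crank '[0,0,0,-4,5,20,0, 0,0,0,-4,5,20,0, 0,0,0,0,0,22,0, 0,0,0,0,0,0,0]'
python3 - <<'E'
from h import *
now()
for side,phs in [(-1,[-50,-45,-35,-25,-15,-5,5,15,25,35,45,55,65,75,85,90,95,98]),(1,[115,105,95,85,75,65,55,45,35,25,15,5,0,-5,-8])]:
    prev=None
    for f in phs:
        ss=np.interp(f,[-50,-10,20,60,90],[18,18,32,30,36]) if side<0 else np.interp(f,[-10,0,10,60,90,110],[36,34,22,34,36,36])
        c=center(f,ss,side,hy=17.)+[0,-42]
        print(f,c.round(1),'' if prev is None else (round(-(c-prev)[0],1),round((c-prev)[1],1)));prev=c
E
```

```text
clock: 4.05
tool_pos: [0.4638, 0.041, 0.0682]
orientation: [-180.0, 14.9, -172.0]
force: [-0.4, -0.2, 0.0]
opening: 0.0004
gripper_force: 0.0
t 4.05 panel mm [-13.8 -80.5  14.8] force panel [-0.4 -0.2  0.1] rot todo [-0.001 -0.003 -0.001] open 0.0004
-50 [ -7.3 -71.6] 
-45 [ -5.1 -72.6] (np.float64(-2.2), np.float64(-0.9))
-35 [ -0.1 -73.5] (np.float64(-5.0), np.float64(-0.9))
-25 [  5.4 -73.1] (np.float64(-5.4), np.float64(0.4))
-15 [ 10.8 -71.2] (np.float64(-5.5), np.float64(1.9))
-5 [ 18.1 -67.9] (np.float64(-7.3), np.float64(3.2))
5 [ 27. -64.] (np.float64(-8.9), np.float64(4.0))
15 [ 35.2 -58.8] (np.float64(-8.2), np.float64(5.2))
25 [ 39.7 -52.1] (np.float64(-4.5), np.float64(6.8))
35 [ 40.2 -45. ] (np.float64(-0.5), np.float64(7.1))
45 [ 37.4 -35.9] (np.float64(2.8), np.float64(9.1))
55 [ 33.7 -28.7] (np.float64(3.7), np.float64(7.2))
65 [ 29.3 -21.5] (np.float64(4.4), np.float64(7.2))
75 [ 24.3 -14.3] (np.float64(5.0), np.float64(7.1))
85 [18.8 -8.5] (np.float64(5.5), np.float64(5.8))
90 [16. -6.] (np.float64(2.8), np.float64(2.5))
95 [14.2 -4.6] (np.float64(1.8), np.float64(1.4))
98 [13.1 -3.8] (np.float64(1.2), np.float64(0.8))
115 [-29.3 -15.9] 
105 [-24.3 -11.2] (np.float64(-5.0), np.float64(4.7))
95 [-18.8  -7.5] (np.float64(-5.5), np.float64(3.7))
85 [-14.3  -4.9] (np.float64(-4.6), np.float64(2.6))
75 [-10.3  -3. ] (np.float64(-3.9), np.float64(1.9))
65 [-5.7 -1.5] (np.float64(-4.6), np.float64(1.5))
55 [-0.8 -1.4] (np.float64(-4.8), np.float64(0.1))
45 [ 3.7 -2.7] (np.float64(-4.5), np.float64(-1.3))
35 [ 8.1 -4.8] (np.float64(-4.4), np.float64(-2.1))
25 [12.3 -7.7] (np.float64(-4.1), np.float64(-2.9))
15 [ 15.8 -11.5] (np.float64(-3.6), np.float64(-3.8))
5 [ 25.8 -15.7] (np.float64(-10.0), np.float64(-4.2))
0 [ 34.  -18.5] (np.float64(-8.2), np.float64(-2.8))
-5 [ 37.  -20.9] (np.float64(-3.0), np.float64(-2.4))
-8 [ 38.7 -22.6] (np.float64(-1.7), np.float64(-1.7))
```

```bash
python3 -m crank '[0,0,0,-6.5,8,0,0, 0,0,0,-2,0,0,0, 0,0,0,-5,-0.9,0,0, 0,0,0,-5.4,0.4,0,0, 0,0,0,0,0,0,0]'
python3 - <<'E'
from h import *
now()
cv2.imwrite('pics/s2.png',eyes.snapshot('scene'));print([(r['location'],round(r['p'],2)) for r in spotter.place_of('scene','dial_nose')])
m=eyes.camera_model('scene')
for k in (3,3.5,4,4.5,5): print(k,proj(m,P2W(p,ring(k,33,15.5))).round(1))
a=cv2.imread('pics/s2.png')[200:300,240:370]
cv2.imwrite('pics/e2.png',cv2.resize(np.clip(a*1.8+10.,0,255).astype('uint8'),None,fx=5,fy=5,interpolation=3))
E
```

```text
clock: 4.68
tool_pos: [0.4821, 0.0521, 0.0736]
orientation: [179.9, 15.0, -172.0]
force: [-0.1, 0.8, 0.5]
opening: 0.0004
gripper_force: 0.0
t 4.67 panel mm [  6.6 -72.1  14.9] force panel [0.1 0.8 0.5] rot todo [ 0.001 -0.    -0.001] open 0.0004
[]
3 [[308.  234.3]]
3.5 [[310.8 231.4]]
4 [[314.5 229.5]]
4.5 [[318.6 228.5]]
5 [[323.  228.7]]
```

View pics/e2.png

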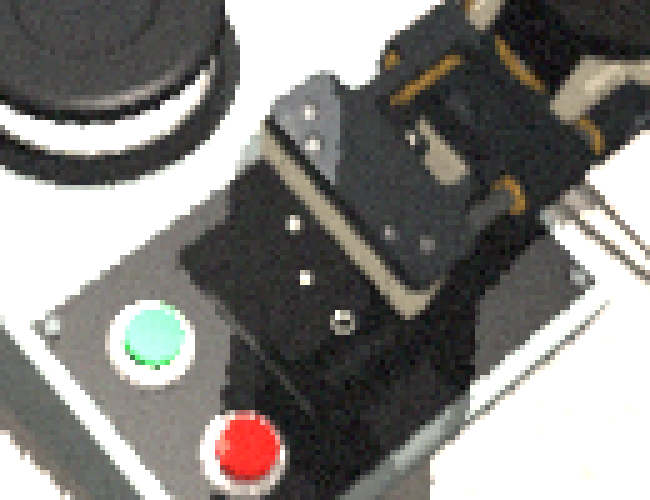

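The gripper hides the dial from the scene camera; in contact the force is small (under 1 N). I continue along the arc.

```bash
for i in 1; do python3 -m crank '[0,0,0,-4.5,1.5,0,0, 0,0,0,-7.3,3,0,0, 0,0,0,-8.9,4,0,0]'; python3 -m crank '[0,0,0,-8.2,5.2,0,0, 0,0,0,-4.5,6.8,0,0]'; python3 -m crank '[0,0,0,-0.5,7.1,0,0, 0,0,0,2.8,9.1,0,0]'; python3 -m crank '[0,0,0,3.7,7.2,0,0, 0,0,0,4.4,7.2,0,0]'; done | grep -E 'pos|force:' ; python3 -c "
from h import *
now()"
```

```text
tool_pos: [0.4997, 0.0626, 0.0783]
force: [0.3, -1.6, -1.1]
gripper_force: 0.7
tool_pos: [0.5106, 0.0766, 0.0817]
force: [-0.1, -1.5, -0.9]
gripper_force: 0.8
tool_pos: [0.5059, 0.0928, 0.0812]
force: [0.6, -2.7, -0.6]
gripper_force: 0.8
tool_pos: [0.4957, 0.106, 0.0791]
force: [1.1, -0.6, -1.1]
gripper_force: 0.4
t 5.9 panel mm [ 28.3 -20.6  14.8] force panel [ 0.7 -0.8 -1.3] rot todo [ 0.001 -0.001 -0.001] open 0.0004
```

```bash
python3 -m crank '[0,0,0,4,6.6,0,0, 0,0,0,5.5,5.8,0,0]' | grep force: ; python3 -m crank '[0,0,0,2.8,2.5,0,0, 0,0,0,1.8,1.4,0,0, 0,0,0,0.6,0.4,0,0, 0,0,0,0,0,0,0]'|grep force:
python3 - <<'E'
from h import *
now()
for c in ['scene','top']:
    cv2.imwrite(f'pics/{c}3.png',eyes.snapshot(c));print(c,[(r['location'],round(r['p'],2)) for r in spotter.place_of(c,'dial_nose')])
    m=eyes.camera_model(c)
    for k in (0,.5,1,1.5): print(k,proj(m,P2W(p,ring(k,33,15.5))).round(1))
a=cv2.imread('pics/scene3.png')[200:300,260:370];b=cv2.imread('pics/top3.png')[210:285,220:320]
f=lambda a:cv2.resize(np.clip(a*1.6+10.,0,255).astype('uint8'),(395,360),interpolation=3)
cv2.imwrite('pics/e3.png',np.hstack([f(a),f(b)]))
E
```

```text
force: [0.6, -0.1, 0.7]
gripper_force: 0.3
force: [4.4, -0.9, 1.1]
gripper_force: 1.8
t 6.65 panel mm [14.4 -4.5 14.9] force panel [ 4.4 -1.6  0. ] rot todo [ 0.001 -0.001 -0.001] open 0.0
scene [([313.7, 258.7], 0.6)]
0 [[313.1 257.4]]
0.5 [[309.6 254.2]]
1 [[307.  250.4]]
1.5 [[305.5 246.2]]
top []
0 [[276.5 257.4]]
0.5 [[275.4 254. ]]
1 [[275.4 250.5]]
1.5 [[276.2 247.1]]
```

View pics/e3.png

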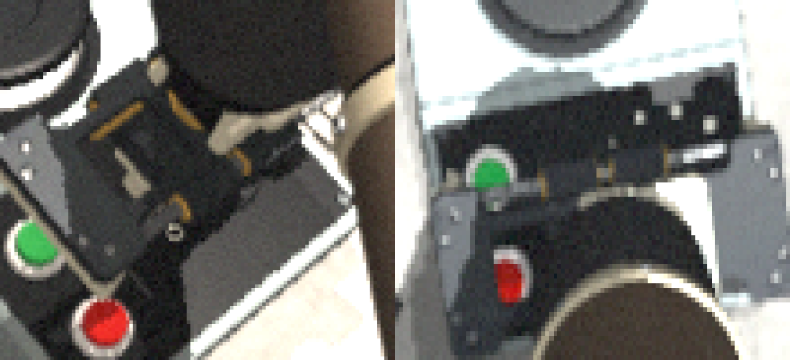

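The force is 4.4 N at a modelled 94 degrees. I back off and lift to see the dial.

```bash
python3 -m crank '[0,0,0,-12,8,0,0, 0,0,0,0,0,-50,0, 0,0,0,20,50,-20,0, 0,0,0,0,55,0,0, 0,0,0,0,0,0,0]' | grep force:
python3 - <<'E'
from h import *
now()
c='scene';cv2.imwrite(f'pics/{c}4.png',eyes.snapshot(c));print(c,[(r['location'],round(r['p'],2)) for r in spotter.place_of(c,'dial_nose')])
cv2.imwrite('pics/top4.png',eyes.snapshot('top'));print([(r['location'],round(r['p'],2)) for r in spotter.place_of('top','dial_nose')])
a=cv2.imread('pics/scene4.png')[200:300,260:370];b=cv2.imread('pics/top4.png')[210:285,220:320]
f=lambda a:cv2.resize(np.clip(a*1.8+15.,0,255).astype('uint8'),(395,360),interpolation=3)
cv2.imwrite('pics/e4.png',np.hstack([f(a),f(b)]))
E
```

```text
force: [-0.5, -0.9, 0.6]
gripper_force: 0.0
t 7.47 panel mm [  6.4 112.   85.2] force panel [-0.5 -0.9  0.8] rot todo [ 0.002 -0.001  0.003] open 0.0003
scene []
[([278.9, 255.0], 0.65)]
```

View pics/e4.png

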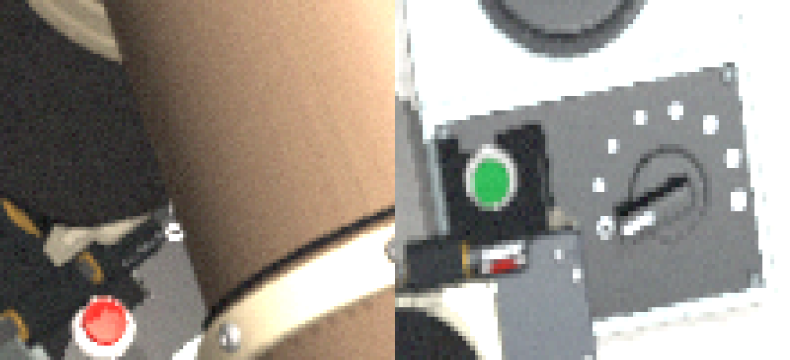

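In the top picture the bar points at the open ring, nose at (279,255), so the dial is at zero. Now the green button.

```bash
python3 -m crank '[0,0,0,-20,-49,0,0, 0,0,0,0,0,35,0, 0,0,0,0,0,25,0, 0,0,0,0,0,8,0, 0,0,0,0,0,0,0]' | grep force: ; python3 -c "
from h import *
now()"
```

```text
force: [-0.2, 0.1, -0.5]
gripper_force: 0.0
t 8.3 panel mm [25.5 58.2 16.4] force panel [-0.3  0.1 -0.5] rot todo [-0.001 -0.003 -0.002] open 0.0006
```

```bash
python3 -m crank '[0,0,0,0,4.5,0,0, 0,0,0,0,0,4,0, 0,0,0,0,0,0,0]' | grep force: ;python3 -c "
from h import *
now()"; python3 -m crank '[0,0,0,0,0,2,0, 0,0,0,0,0,0,0]' | grep force: ;python3 -c "
from h import *
now()"
```

```text
force: [-0.6, 2.4, 2.7]
gripper_force: 1.1
t 8.68 panel mm [26.6 64.8 13.2] force panel [0.4 2.4 2.6] rot todo [ 0.002 -0.    -0.   ] open 0.0004
force: [-0.6, 2.8, 3.9]
gripper_force: 1.9
t 8.93 panel mm [26.5 64.6 11. ] force panel [0.8 2.9 3.8] rot todo [ 0.002 -0.    -0.001] open 0.0007
```

```bash
python3 -m crank '[0,0,0,0,0,1.5,0, 0,0,0,0,0,0,0]' | grep force: ;python3 -c "
from h import *
now()"; python3 -m crank '[0,0,0,0,0,1,0, 0,0,0,0,0,0,0, 0,0,0,0,0,0,0]' | grep force: ;python3 -c "
from h import *
now()"
```

```text
force: [0.3, 3.3, 6.0]
gripper_force: 2.4
t 9.18 panel mm [26.5 64.5  9.5] force panel [2.3 3.2 5.6] rot todo [ 0.002 -0.001 -0.001] open 0.0007
force: [-9.2, 3.2, 17.4]
gripper_force: 9.4
t 9.55 panel mm [26.6 64.5  9.2] force panel [-3.9  4.4 19. ] rot todo [ 0.002  0.    -0.001] open 0.0002
```

Bottomed out at 19 N, so the button is fully in. I lift and go to the anticlockwise side of the pointer.

```bash
python3 -m crank '[0,0,0,0,0,-45,0, 0,0,0,30,-41,0,0, 0,0,0,31,-42,0,0, 0,0,0,0,0,10,0, 0,0,0,0,0,0,0]' | grep force: ;python3 -c "
from h import *
now()"
```

```text
force: [-0.0, 0.7, -1.5]
gripper_force: 0.0
t 10.18 panel mm [-34.4 -20.2  43.8] force panel [-0.3  0.7 -1.5] rot todo [-0.001 -0.007 -0.002] open 0.0003
```

```bash
(python3 -m crank '[0,0,0,0,0,29,0, 0,0,0,0,0,0,0, 0,0,0,-10,8,0,0]'; python3 -m crank '[0,0,0,-5.5,3.7,0,0, 0,0,0,-4.6,2.6,0,0]'; python3 -m crank '[0,0,0,-3.9,1.9,0,0, 0,0,0,-4.6,1.5,0,0]'; python3 -m crank '[0,0,0,-4.8,0.1,0,0, 0,0,0,-4.5,-1.3,0,0, 0,0,0,-4.4,-2.1,0,0]') | grep -E 'pos|force:' ;python3 -c "
from h import *
now()"
```

```text
tool_pos: [0.4483, 0.1071, 0.0716]
force: [-0.7, -3.7, -0.9]
gripper_force: 1.5
tool_pos: [0.4581, 0.1159, 0.0749]
force: [-5.0, -1.9, 0.7]
gripper_force: 1.7
tool_pos: [0.4668, 0.1213, 0.0775]
force: [1.0, 0.6, -0.6]
gripper_force: 0.0
tool_pos: [0.48, 0.1191, 0.0803]
force: [-0.5, -0.3, -0.3]
gripper_force: 0.3
t 11.43 panel mm [15.4 -5.5 19.4] force panel [-0.6 -0.2 -0.1] rot todo [ 0.006 -0.018 -0.001] open 0.0005
```

```bash
python3 -m crank '[0,0,0,0,0,0,0]' | grep force: ;python3 - <<'E'
from h import *
now();print(get_obs()['joint_pos'])
c='top';cv2.imwrite('pics/top5.png',eyes.snapshot('top'));print([(r['location'],round(r['p'],2)) for r in spotter.place_of('top','dial_nose')])
cv2.imwrite('pics/scene5.png',eyes.snapshot('scene'))
a=cv2.imread('pics/scene5.png')[200:300,260:370];b=cv2.imread('pics/top5.png')[210:285,220:320]
f=lambda a:cv2.resize(np.clip(a*1.8+15.,0,255).astype('uint8'),(395,360),interpolation=3)
cv2.imwrite('pics/e5.png',np.hstack([f(a),f(b)]))
E
```

```text
force: [-0.4, 0.3, 0.5]
gripper_force: 0.0
t 11.55 panel mm [15.9 -5.2 19.6] force panel [-0.2  0.4  0.6] rot todo [ 0.006 -0.017 -0.001] open 0.0002
[  41.57370181    4.89246255  -51.48511113   19.31529329  -22.80759979
 -140.62643006]
[]
```

View pics/e5.png

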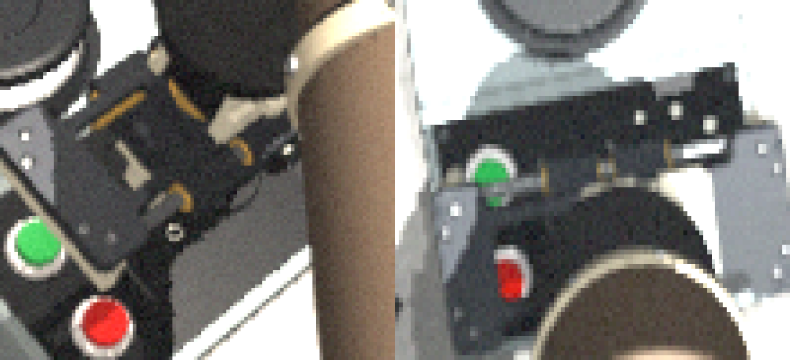

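The arm hides the dial again. I back off and lift to measure it numerically.

```bash
python3 -m crank '[0,0,0,4,10,0,0, 0,0,0,0,0,-50,0, 0,0,0,8,50,-20,0, 0,0,0,0,50,0,0, 0,0,0,0,0,0,0]' | grep force:
cat >> h.py <<'E'
def dialk():
    m=eyes.camera_model('top');eyes.snapshot('top')
    r=spotter.place_of('top','dial_nose');n=[(np.round(x['location'],1).tolist(),round(x['p'],2)) for x in r]
    print('nose',n)
    ks=np.arange(-.5,7.5,.1);q=proj(m,P2W(p,ring(ks,33,15.5)))
    for x in r: d=np.hypot(*(q-x['location']).T);i=d.argmin();print('k',ks[i].round(1),'err',d[i].round(1))
E
python3 -c "
from h import *
now();dialk();dialk()"
```

```text
force: [-0.8, -1.5, -0.2]
gripper_force: 0.0
t 12.32 panel mm [  5.2 107.5  91.1] force panel [-1.1 -1.4  0.1] rot todo [ 0.008 -0.016  0.002] open 0.0004
nose [([285.7, 237.3], 0.68)]
k 3.4 err 1.4
nose [([286.7, 239.1], 0.58), ([213.4, 264.3], 0.35), ([327.5, 250.7], 0.2)]
k 3.4 err 0.6
k 0.5 err 62.9
k 6.7 err 24.5
```

```bash
cat >> h.py <<'E'
def line():
    m=eyes.camera_model('top');g=eyes.snapshot('top').astype(np.float32).mean(2)
    ks=np.arange(-.5,7.6,.25);out=[]
    for k in ks:
        q=np.vstack([proj(m,P2W(p,ring([k],r,28.))) for r in range(16,32,2)]).astype(np.float32)
        out.append(cv2.remap(g,q[:,:1].copy(),q[:,1:].copy(),1).mean())
    print({float(k):round(float(v)) for k,v in zip(ks,out)})
E
python3 - <<'E'
from h import *
line()
g=cv2.imread('pics/top4.png');
import h
o=eyes.snapshot; eyes_s=lambda c:g
h.eyes=type('E',(),{'camera_model':staticmethod(eyes.camera_model),'snapshot':staticmethod(lambda c:g)})
print('known zero picture:');line()
h.eyes.snapshot=staticmethod(lambda c:cv2.imread('pics/top0.png'));print('start (5):');line()
E
```

```text
{-0.5: 64, -0.25: 64, 0.0: 62, 0.25: 62, 0.5: 63, 0.75: 63, 1.0: 63, 1.25: 65, 1.5: 64, 1.75: 63, 2.0: 61, 2.25: 55, 2.5: 51, 2.75: 78, 3.0: 164, 3.25: 126, 3.5: 68, 3.75: 60, 4.0: 62, 4.25: 65, 4.5: 66, 4.75: 66, 5.0: 66, 5.25: 65, 5.5: 65, 5.75: 65, 6.0: 64, 6.25: 63, 6.5: 65, 6.75: 65, 7.0: 64, 7.25: 66, 7.5: 66}
known zero picture:
{-0.5: 56, -0.25: 63, 0.0: 147, 0.25: 144, 0.5: 77, 0.75: 35, 1.0: 23, 1.25: 36, 1.5: 47, 1.75: 53, 2.0: 57, 2.25: 62, 2.5: 63, 2.75: 62, 3.0: 67, 3.25: 66, 3.5: 64, 3.75: 63, 4.0: 61, 4.25: 59, 4.5: 55, 4.75: 54, 5.0: 59, 5.25: 61, 5.5: 63, 5.75: 63, 6.0: 63, 6.25: 64, 6.5: 64, 6.75: 65, 7.0: 64, 7.25: 65, 7.5: 66}
start (5):
{-0.5: 62, -0.25: 63, 0.0: 62, 0.25: 63, 0.5: 63, 0.75: 62, 1.0: 63, 1.25: 64, 1.5: 64, 1.75: 64, 2.0: 63, 2.25: 63, 2.5: 66, 2.75: 64, 3.0: 65, 3.25: 63, 3.5: 58, 3.75: 47, 4.0: 34, 4.25: 31, 4.5: 63, 4.75: 128, 5.0: 148, 5.25: 76, 5.5: 60, 5.75: 63, 6.0: 64, 6.25: 64, 6.5: 55, 6.75: 45, 7.0: 35, 7.25: 30, 7.5: 30}
```

The white-line scan works: zero was confirmed earlier, and the dial now stands in click 3. One more click is needed; I push in -y on the nose.

```bash
python3 -m crank '[0.008,-0.016,0.002,-11,-53,10,0, 0,0,0,-11,-53,0,0, 0,0,0,0,0,30,0, 0,0,0,0,0,15,0, 0,0,0,0,0,0,0]' | grep force: ; python3 -c "
from h import *
now()"
```

```text
force: [-0.7, 0.9, 0.1]
gripper_force: 0.0
t 13.2 panel mm [25.  -3.7 34. ] force panel [-0.5  1.   0.3] rot todo [-0.004 -0.004 -0.005] open 0.0003
```

```bash
python3 -m crank '[0,0,0,-2,3,9,0, 0,0,0,0,0,10,0, 0,0,0,0,-3,0,0, 0,0,0,0,-3,0,0, 0,0,0,0,0,0,0]' | grep force: ; python3 -c "
from h import *
now()"
for i in 1 2; do :; done; python3 -m crank '[0,0,0,0,-2,0,0, 0,0,0,0,0,0,0]' | grep force: ; python3 -m crank '[0,0,0,0,-2,0,0, 0,0,0,0,0,0,0]' | grep force: ; python3 -m crank '[0,0,0,0,-2,0,0, 0,0,0,0,0,0,0]' | grep force: ; python3 -c "
from h import *
now()"
```

```text
force: [0.0, -0.8, -0.2]
gripper_force: 0.0
t 13.82 panel mm [28.2 -5.  16.2] force panel [-0.1 -0.8 -0.2] rot todo [-0.002 -0.001 -0.003] open 0.0004
force: [-0.2, 0.4, 0.1]
gripper_force: 0.0
force: [-0.2, -0.1, 0.0]
gripper_force: 0.0
force: [-0.3, -0.1, -0.1]
gripper_force: 0.1
t 14.57 panel mm [ 28.1 -10.9  16. ] force panel [-0.4 -0.  -0. ] rot todo [-0.002 -0.002 -0.003] open 0.0002
```

```bash
for r in 1; do python3 -m crank '[0,0,0,0,-2,0,0, 0,0,0,0,0,0,0]' | grep ' *force: \['; python3 -m crank '[0,0,0,0,-1.5,0,0, 0,0,0,0,0,0,0]' | grep 'force: \[' ; python3 -m crank '[0,0,0,0,-1.5,0,0, 0,0,0,0,0,0,0]' | grep 'force: \[' ; done; python3 -c "
from h import *
now()"
```

```text
force: [0.2, 2.4, 0.2]
force: [1.9, 2.8, 0.6]
force: [0.4, 1.3, 0.9]
t 15.32 panel mm [ 27.5 -16.4  15.9] force panel [0.8 1.3 0.7] rot todo [-0.003 -0.003 -0.004] open 0.0005
```

Force is falling towards the crest; a little further.

```bash
python3 -m crank '[0,0,0,0,-1.5,0,0, 0,0,0,0,0,0,0]' | grep 'force: \['; python3 -m crank '[0,0,0,0,-1.5,0,0, 0,0,0,0,0,0,0]' | grep 'force: \[' ;  python3 -m crank '[0,0,0,0,-1,0,0, 0,0,0,0,0,0,0, 0,0,0,0,0,0,0]' | grep 'force: \[' ; python3 -c "
from h import *
now()"
```

```text
force: [0.0, -0.8, -0.5]
force: [0.0, 0.2, 0.4]
force: [-0.3, 0.0, 1.1]
t 16.2 panel mm [ 27.9 -19.9  15.9] force panel [0.  0.1 1.2] rot todo [-0.002 -0.002 -0.003] open 0.0004
```

Snapped over. I back off to clear, lift and check.

```bash
python3 -m crank '[0,0,0,0,12,0,0, 0,0,0,0,0,-50,0, 0,0,0,10,55,-25,0, 0,0,0,8,55,-20,0, 0,0,0,0,0,0,0]' | grep 'force: \['
python3 - <<'E'
from h import *
now();line();im=eyes.snapshot('top')
for t in ['start_top','stop_top','hook_tool','tweezers','card_tube']: print(t,[(np.round(r['location'],1).tolist(),round(r['p'],2)) for r in spotter.place_of('top',t)][:3])
b=im[150:300,150:380];cv2.imwrite('pics/z.png',cv2.resize(b,None,fx=3.4,fy=3.4,interpolation=3))
E
```

```text
force: [-0.1, -0.8, -0.6]
t 16.82 panel mm [ 11.3 106.7 112.6] force panel [-0.4 -0.8 -0.6] rot todo [0.002 0.001 0.002] open 0.0003
{-0.5: 64, -0.25: 63, 0.0: 63, 0.25: 65, 0.5: 65, 0.75: 63, 1.0: 63, 1.25: 65, 1.5: 64, 1.75: 64, 2.0: 63, 2.25: 65, 2.5: 62, 2.75: 57, 3.0: 51, 3.25: 44, 3.5: 48, 3.75: 104, 4.0: 163, 4.25: 98, 4.5: 60, 4.75: 62, 5.0: 65, 5.25: 66, 5.5: 66, 5.75: 67, 6.0: 65, 6.25: 66, 6.5: 66, 6.75: 66, 7.0: 66, 7.25: 66, 7.5: 66}
start_top [([208.7, 262.2], 0.59), ([246.0, 245.5], 0.58)]
stop_top []
hook_tool [([212.5, 263.8], 0.58)]
tweezers []
card_tube [([158.1, 200.0], 0.44)]
```

View pics/z.png

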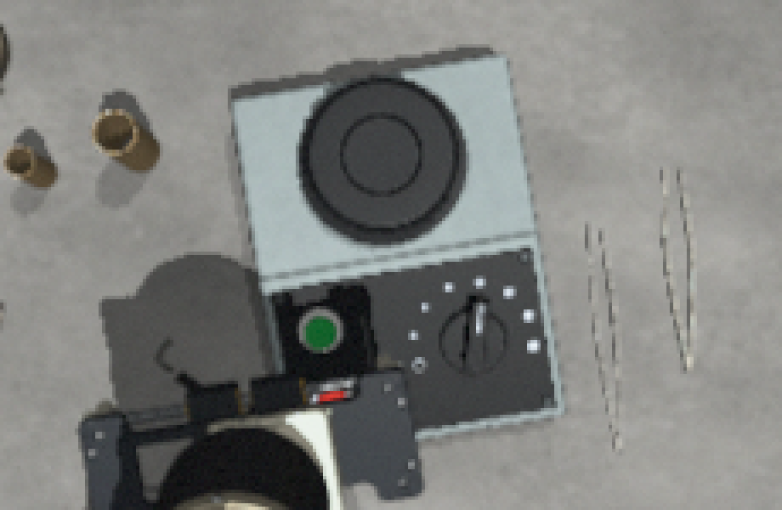

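The pointer stands at the fourth dot (479,282). The tubes, tweezers and hook are unmoved, and the hand is about 100 mm clear.

```bash
python3 -c "
from plant import ctrl
print(ctrl.close_job())"
```

```text
the job is handed in; nothing more can be done
None
```

I handed in the job: I pushed the dial back to zero, pressed the green button fully in, then pushed the dial clockwise to the fourth dot, where the last picture shows it standing with the hand clear and the tools unmoved; the judge's verdict was not shown.

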